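Hang the nutrunner on the spring balancer

TASK

Hang the small nutrunner that stands in its black holder on the spring balancer: take the balancer's hook by its yellow pull handle, draw it down against the spring, pass it through the wire bail on top of the nutrunner, and ease it back up, under control, until the hook is fully retracted and the nutrunner hangs from it clear of the holder. The bail may be screwed out more or less, so feel for its top lightly with the hook rather than forcing it, never let the hook snap back up, and leave the other things on the table where they are.

Things in the scene. Friction and masses are not known exactly. Their poses are not given: they have to be found in the camera images.
- plunger (a joint): How far plunger, hook and handle are pulled straight down out of the barrel, m: 0 = fully retracted, 0.13 = end stop. The spring pulls them up with about 9 N (net of their weight) when retracted, 11 N at full stretch; let go, they fly up.
- hook_saddle (a point): Saddle of the wire hook: middle of the axis of its lowest, level wire run; 218 mm above the table when retracted. Wire 6 mm thick: underside 3 mm below this point, seat 3 mm above. x axis along the jib, from the handle straight towards the column axis, which is 165 mm further on; z up.
- hook: Hook, block, handle arm and yellow handle, one rigid piece; origin and axes as hook_saddle. The hook is a J in its y-z plane: shank 11 mm to -y, upturned tip 11 mm to +y (outer face 14 mm to +y), tip top 16 mm above the origin, so the nose is 19 mm tall from underside to tip top. 16 mm clear between shank and tip. The block starts 36 mm above the origin.
- hook_handle (a point): Grip point of the yellow pull handle, rigid with the hook: upright round post 18 mm across, 46 mm tall, on a 38 mm flange; this point is on its axis, 24 mm above the flange, 22 mm below the post's top, 80 mm above hook_saddle, 130 mm from it on the robot's side, 295 mm from the column axis. The post can turn between fingers.
- holder: Black open square socket, fixed to the table, 64 mm square outside, 48 mm inside, 50 mm tall, on a 84 mm square foot, inner floor 8 mm above the table; origin at the centre of its underside. Stands under the hook's swing circle within 10 mm, on the side to which the hook's tip points at the start.
- tool: Nutrunner standing in the holder, 0.3 to 0.6 kg; origin at the centre of its underside. Grey block 44 mm square, 50 mm tall, then a green round grip 42 mm across up to 80 mm. Its wire bail stands on top in the tool's x-z plane; tool x is within about 0.3 rad of the line to the column.
- tool_top (a point): Centre of the top of the green grip. The steel bail above it: lower bar, uprights 40 mm apart, slightly peaked 5 mm top bar. How far it is screwed out is NOT measured: the top of the top bar is 37 to 77 mm above this point (2 to 3 mm lower near the uprights). From there down: bar 5 mm, window 26 mm high and 35 mm wide, lower bar 6 mm.
- wheel_0: black caster wheel lying flat, 68 mm across, 17 mm tall, a bystander; origin at the centre of its underside
- tape: roll of brown packing tape lying flat, 104 mm across, 48 mm tall, a bystander; origin at the centre of its underside
- stand: Fixed balancer stand; origin on the table, 165 mm in front of the axis of its upright steel column (38 mm across), along its x axis. A blue jib swings freely about the column, 0.7 rad to either side (friction 0.12 N m keeps it where left) and ends 165 mm out in an upright barrel, 50 mm across, from 262 to 372 mm above the table, out of which the sprung plunger slides.
There are look-alikes about, which are no part of the job. Of the things shaped like the tool, the grey one is meant.

How it is judged:
By the outcome, as a careful person would: the job done as asked, in the order asked, and still so for the second after the job is handed in, with the robot touching nothing.
It also fails if it takes over 64 s, if anything falls off the work surface, if the arm or the gripper's body presses on something with over 40 N, if the wrist force passes 120 N, or if a joint passes its speed limit or range.

ROBOT

A 6-joint arm with a two-finger parallel gripper is mounted at the origin on a cart in front of the work surface, level with it; the furniture and walls round the work are solid. World frame = base frame: x ahead of the robot, y to its left, z up, the work surface at z = 0. Lengths are in m, angles in rad, forces in N, time in s.
With the tool pointing down it reaches from about 0.375 to 0.9 m from the base axis. Payload 3.1 kg.
Tool frame: the origin (TCP) lies at the very end of the fingers, on their centre line; the grasp point (between the pads) lies 19 mm behind it (manip.hold_point_z is the distance from the TCP to the grasp point, in m); y points along the fingers, z is the direction in which the jaws open and shut, and the axes are right-handed (so a half turn about y gives the same grasp; the last joint's range is limited). The gripper opens to 85 mm and grips with 20 to 120 N. Pads are 22 mm wide; open, the fingers measure 114 mm over their backs; the gripper's body (76 mm by 85 mm) begins 54 mm behind the grasp point. The pads swing forward as they close: fully open they stand 13 mm farther back than shut.
Start: joints at [1.141, 0.527, 1.433, -0, 1.181, -0.178], TCP at [0.155, 0.605, 0.231] pointing down, gripper open.
Joint ranges: [-3.08, 3.08], [-0.75, 2.2], [0.22, 2.44], [-1.43, 4.57], [0, 2.65], [-2.85, 2.85]. Speed limits (rad/s): [2.79, 2.79, 3.14, 3.14, 3.14, 3.14].

INTERFACE

Orientations are given as a unit quaternion [x, y, z, w].
In Python, from station import manip, eyes, workorder gives the robot as it stands. The module is installed in compiled form; this text tells all that it offers.
- The arm moves only by the shell command python3 -m jog 'ROWS' [OPENING] [FORCE]. ROWS is JSON, a list of rows, each a list of 2 entries, a list of its own where there are three numbers: the shift along the tool's x, y, z in cm, then the turn about the tool's y in rad. A call has 1 to 20 rows; each row is the pose to reach, as a shift and turn from the pose commanded when the call began, along the tool's axes at that moment; what a row does not reach only later rows make up. A row lasts 1/12 s, in which the tool goes at most 41.7 mm and 7.16 degrees, less where a joint would pass 70% of its speed; a pose out of reach is approached as far as the arm can. A call with a gripper value outside its range is refused whole. OPENING is the finger opening in cm, from 0 to 8.54, set as the call begins (- or left out, the last holds). The fingers move at their own pace and stop on an object; FORCE is the grip in N (left out, the last holds). Time passes only in rows, so rows that repeat a pose let the fingers close. It gives the time, the measured TCP pose, the force and the opening at its end, in the units of the state.
- manip.sense(): the state, without advancing time (a new reading comes with each control period).
- eyes.snapshot(name): name is "side" or "top" or "wrist"; returns a dict with "frame" (420x560x3 uint8, red, green, blue), "vfov" (degrees; the focal length in pixels is half the picture's height over the tangent of half this angle, whatever the lens; pixels are square), "cx", "cy" (the principal point, pixels), "rvec" (rotation vector, rad) and "tvec" (3), from world to camera coordinates, as OpenCV has them. Camera axes: x right, y down, z forward; pixel columns grow to the right and rows downward; lengths in m; the calibration is good to about 2 mm. A picture is of the moment at which its call begins. There is no depth.
- workorder.sign_off(): hands the job in, once; it reports no verdict.
The state is a dict: "t": time; "q": joint angles; "qd": joint speeds; "tau": joint torques, N m; "tcp_pos": TCP position; "tool_rot": TCP orientation; "force": force on the tool from outside, world axes, zero at the start; "ft_torque": the same for the moment, N m; "finger_gap": opening from 0.0 (shut) to 1.0 (fully open).
Only numpy, scipy, OpenCV 4.12 (cv2) and the standard library are available. Lean on these libraries where they do the work, as an engineer would, in place of code of your own. Each camera call takes 0.05 s, during which the arm holds its last target. There are 200 camera calls.

## Working session

There is one attempt and no reset: what is moved stays moved. The work goes in short steps, Python scripts to look and compute and a shell command to move; the robot and the scene stay as the last step left them, time stands still between calls to the robot, and variables do not carry over. Pictures are saved under pics/ and viewed, about 8 in all and at most 12, crops included, and the job is handed in when it is done.

```bash
mkdir -p pics; cat > h.py <<'E'
from station import manip, eyes, workorder
import numpy as np, cv2, json
from scipy.spatial.transform import Rotation as R
def snap(name,fn=None):
    s=eyes.snapshot(name); f=s["frame"]; h=f.shape[0]
    fl=h/2/np.tan(np.radians(s["vfov"])/2)
    K=np.array([[fl,0,s["cx"]],[0,fl,s["cy"]],[0,0,1]])
    c=dict(img=f[:,:,::-1].copy(),K=K,r=np.array(s["rvec"],float),t=np.array(s["tvec"],float))
    if fn: cv2.imwrite("pics/"+fn,c["img"]); np.savez("pics/"+fn+".npz",**c)
    return c
def load(fn): return dict(np.load("pics/"+fn+".npz"))
def proj(c,P): return cv2.projectPoints(np.array(P,float).reshape(-1,1,3),c["r"],c["t"],c["K"],None)[0].reshape(-1,2)
def ray(c,uv):
    Rm=cv2.Rodrigues(c["r"])[0]; o=-Rm.T@c["t"]
    d=Rm.T@np.linalg.inv(c["K"])@np.array([uv[0],uv[1],1.]); return o,d/np.linalg.norm(d)
def atz(c,uv,z):
    o,d=ray(c,uv); return o+d*(z-o[2])/d[2]
def tri(obs):
    A=np.zeros((3,3));b=np.zeros(3)
    for c,uv in obs:
        o,d=ray(c,uv);M=np.eye(3)-np.outer(d,d);A+=M;b+=M@o
    return np.linalg.solve(A,b)
def crop(c,x0,y0,x1,y1,k,fn): cv2.imwrite("pics/"+fn,cv2.resize(c["img"][y0:y1,x0:x1],None,fx=k,fy=k,interpolation=cv2.INTER_CUBIC))
E
python3 - <<'E'
from h import *
np.set_printoptions(precision=4,suppress=True)
a=snap("side","side0.png");b=snap("top","top0.png")
for c in(a,b):print(ray(c,(280,210)),c["K"][0,0])
s=manip.sense();print(s);print(R.from_quat(s["tool_rot"]).as_matrix(),manip.hold_point_z)
cv2.imwrite("pics/both.png",np.hstack([a["img"],b["img"]])[:, :])
E
```

```text
(array([1.2674, 0.4711, 1.4519]), array([-0.4804, -0.2034, -0.8531])) 531.438391218659
(array([0.4616, 0.1783, 1.3306]), array([ 0.129 , -0.0025, -0.9916])) 380.03549544888375
{'t': 0.1, 'q': array([ 1.1415,  0.5284,  1.4338,  0.    ,  1.1814, -0.1785]), 'qd': array([ 0.0017, -0.0032, -0.0051, -0.0011,  0.0006, -0.0005]), 'tau': array([ -0.0003, -44.3303, -17.8587,  -0.0002,   0.0039,   0.    ]), 'tcp_pos': array([0.1548, 0.6049, 0.2304]), 'tool_rot': array([ 0.7022, -0.0886,  0.0882, -0.7009]), 'force': array([ 0.4032, -0.3873,  0.5569]), 'ft_torque': array([-0.0157,  0.0265,  0.0362]), 'finger_gap': 0.9999345344718189}
[[ 0.9687 -0.0009  0.2481]
 [-0.2482 -0.0018  0.9687]
 [-0.0004 -1.     -0.002 ]] 0.0187
```

View pics/side0.png

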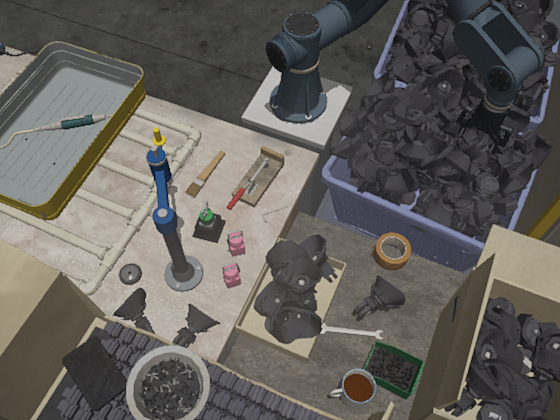

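View pics/top0.png

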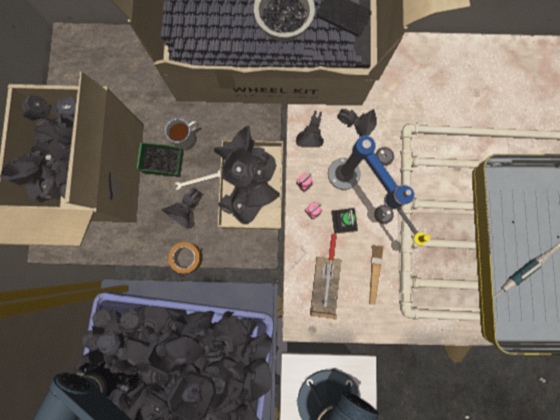

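The side view shows the stand's column at about (180,270), the yellow handle at (157,137), and the holder with a green-topped tool at (208,222). The top view shows the handle at (422,239), the column foot at (343,173) and the holder at (346,219).
Candidates for the tool are the green-gripped grey one at (208,222) and the pink ones at (236,243) and (231,274) in the side view. The one at (208,222) fits because it stands in the black holder. I'll confirm it in an enlarged crop.

```bash
python3 - <<'E'
from h import *
a=load("side0.png");b=load("top0.png")
A=cv2.resize(a["img"][120:240,140:240],None,fx=5,fy=5,interpolation=cv2.INTER_CUBIC) #500x600
cv2.imwrite("pics/c1.png",A)
B=cv2.resize(b["img"][130:260,295:445],None,fx=4.6,fy=4.6,interpolation=cv2.INTER_CUBIC)
cv2.imwrite("pics/c2.png",B)
E
```

```text
(no output)
```

View pics/c1.png

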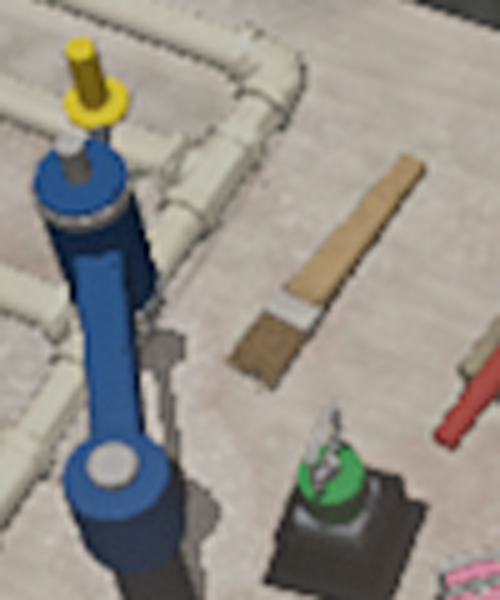

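View pics/c2.png

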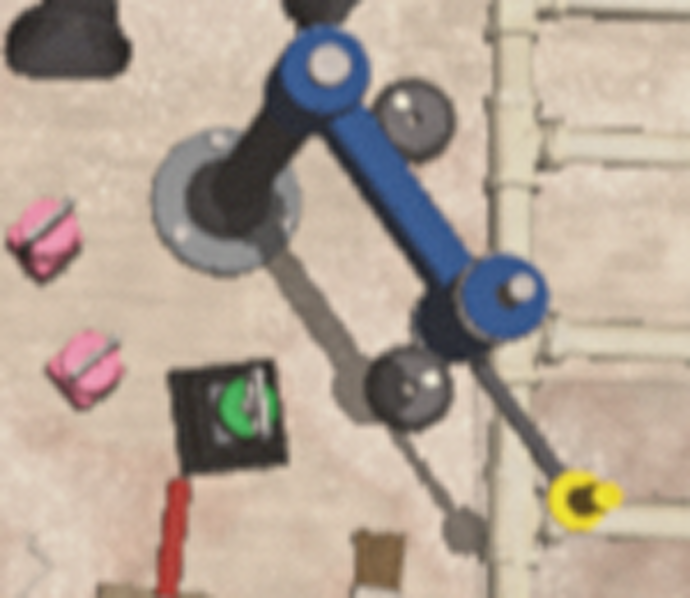

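The crops confirm the grey nutrunner with the green grip and bail in the black holder: side crop (333,470), top crop (247,407). The pink ones stand free. The handle post's top is at side (156,129.4) and top (427,237.8).

```bash
python3 - <<'E'
from h import *
np.set_printoptions(precision=4,suppress=True)
a=load("side0.png");b=load("top0.png")
S=lambda x,y:(140+(x-2)/5,120+(y-2)/5)
T=lambda x,y:(295+(x-2)/4.6,130+(y-2)/4.6)
hp=tri([(a,S(80,46)),(b,T(607,496))]);print("post top",hp, atz(a,S(80,46),.32),atz(b,T(607,496),.32))
col=tri([(a,S(112,463)),(b,T(330,64))]);print("col top",col)
print("flange",atz(b,T(226,200),.01))
bar=tri([(a,S(73,143)),(b,T(522,287))]);print("barrel stem top",bar)
print("grip",tri([(a,S(333,470)),(b,T(247,407))]),atz(a,S(333,470),.088),atz(b,T(247,407),.088))
F=[atz(b,T(*p),.003) for p in[(168,372),(275,360),(288,465),(185,474)]];print("foot",np.array(F),np.mean(F,0))
print("bail pk",tri([(a,S(333,407)),(b,T(262,375))]))
d=hp-col;print("yaw",np.arctan2(d[1],d[0]),np.hypot(d[0],d[1]))
h=np.mean(F,0)-col;print("holder yaw",np.arctan2(h[1],h[0]),np.hypot(h[0],h[1]))
for P in(hp,col,bar):print(proj(a,P),proj(b,P))
E
```

```text
post top [ 0.5296 -0.2156  0.322 ] [ 0.5283 -0.2177  0.32  ] [ 0.5295 -0.2155  0.32  ]
col top [ 0.7716 -0.0483  0.3563]
flange [ 0.7713 -0.0479  0.01  ]
barrel stem top [ 0.6359 -0.1411  0.3992]
grip [ 0.602  -0.0499  0.091 ] [ 0.6006 -0.0515  0.088 ] [ 0.6022 -0.05    0.088 ]
foot [[ 0.6373 -0.0051  0.003 ]
 [ 0.6486 -0.087   0.003 ]
 [ 0.5682 -0.0969  0.003 ]
 [ 0.5594 -0.0186  0.003 ]] [ 0.6034 -0.0519  0.003 ]
bail pk [ 0.6115 -0.0382  0.1843]
yaw -2.536790266549843 0.29419605854317676
holder yaw -3.120331321213682 0.16825659760280523
[[155.8959 128.8978]] [[426.8437 237.3067]]
[[162.0544 212.2137]] [[366.3536 143.4609]]
[[154.0554 148.154 ]] [[407.8933 192.0021]]
```

```bash
python3 -m jog '[[[0,-13,0],0],[[0,-13,0],0],[[0,-13,0],0],[[0,-13,0],0],[[37.4,-13,-27.1],-0.51],[[37.4,-13,-27.1],-0.51],[[37.4,-13,-27.1],-0.51],[[37.4,-13,-27.1],-0.51],[[37.4,-13,-27.1],-0.51],[[37.4,-13,-27.1],-0.51],[[37.4,-13,-27.1],-0.51],[[37.4,-13,-27.1],-0.51],[[37.4,-13,-27.1],-0.51],[[37.4,-13,-27.1],-0.51],[[37.4,-13,-27.1],-0.51],[[37.4,-13,-27.1],-0.51],[[37.4,-13,-27.1],-0.51]]' 6
cat > st.py <<'E'
from h import *
import sys
np.set_printoptions(precision=4,suppress=True)
s=manip.sense();M=R.from_quat(s["tool_rot"]).as_matrix()
print("t",s["t"],"tcp",s["tcp_pos"],"F",s["force"],"gap",s["finger_gap"],"q",s["q"]);print("jawdir deg",np.degrees(np.arctan2(M[1,2],M[0,2])),"down",M[:,1])
if len(sys.argv)>3: print("shift cm",100*M.T@(np.array(sys.argv[1:4],float)-s["tcp_pos"]))
E
python3 st.py 0.5292 -0.2158 0.36
```

```text
t: 1.52
tcp_pos: [0.4522, 0.2474, 0.3607]
tool_rot: [0.702, 0.089, -0.09, -0.701]
force: [0.0, 1.0, -0.2]
finger_gap: 0.701
t 1.5167 tcp [0.4522 0.2474 0.3607] F [ 0.0441  1.025  -0.2024] gap 0.7005127401770064 q [ 0.2841  0.2426  1.5225 -0.0008  1.3768 -1.5403]
jawdir deg 104.54425579457973 down [-0.0001 -0.0009 -1.    ]
shift cm [ -4.1829   0.111  -46.7731]
```

```bash
python3 -m jog '[[[-4.2,0,-46.8],0],[[-4.2,0,-46.8],0],[[-4.2,0,-46.8],0],[[-4.2,0,-46.8],0],[[-4.2,0,-46.8],0],[[-4.2,0,-46.8],0],[[-4.2,0,-46.8],0],[[-4.2,0,-46.8],0],[[-4.2,0,-46.8],0],[[-4.2,0,-46.8],0],[[-4.2,0,-46.8],0],[[-4.2,0,-46.8],0],[[-4.2,0,-46.8],0],[[-4.2,0,-46.8],0],[[-4.2,0,-46.8],0]]'
python3 st.py 0.5292 -0.2158 0.278
python3 - <<'E'
from h import *
c=snap("wrist","w1.png")
print(proj(c,[[.5292,-.2158,.32],[.5292,-.2158,.274]]))
E
```

```text
t: 2.77
tcp_pos: [0.5292, -0.2107, 0.361]
tool_rot: [-0.7, -0.092, 0.092, 0.702]
force: [0.4, 0.4, 0.1]
finger_gap: 0.698
t 2.7667 tcp [ 0.5292 -0.2107  0.361 ] F [0.4166 0.4098 0.1114] gap 0.6982907466982888 q [-0.5755  0.3284  1.397   0.001   1.418  -2.4075]
jawdir deg 104.9581172790242 down [-0.001   0.0018 -1.    ]
shift cm [-0.1265  8.3015 -0.514 ]
[[272.04815929 234.8281593 ]
 [273.31479254 213.68529541]]
```

View pics/w1.png

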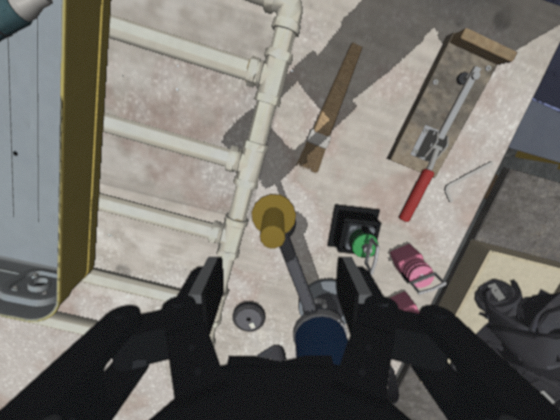

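Post top at (271,238) and flange at (272,212), matching the prediction (272,235)/(273,214). I'll descend over the post.

```bash
python3 -m jog '[[[0,2,0],0],[[0,4,0],0],[[0,6,0],0],[[0,7.2,0],0],[[0,8.1,0],0],[[0,8.1,0],0],[[0,8.1,0],0]]'
python3 st.py 0.5292 -0.2158 0.278
python3 -m jog '[[[0,0,0],0],[[0,0,0],0],[[0,0,0],0],[[0,0,0],0],[[0,0,0],0],[[0,0,0],0],[[0,0,0],0],[[0,0,0],0]]' 0 70
python3 st.py 0.5292 -0.2158 0.278
```

```text
t: 3.4
tcp_pos: [0.5296, -0.2119, 0.2806]
tool_rot: [-0.701, -0.092, 0.092, 0.701]
force: [0.6, -0.4, 0.5]
finger_gap: 0.7
t 3.4 tcp [ 0.5296 -0.2119  0.2806] F [ 0.6161 -0.3785  0.5062] gap 0.6999643112669369 q [-0.5766  0.3995  1.5127  0.0002  1.2296 -2.4081]
jawdir deg 104.93424727068042 down [-0.      0.0002 -1.    ]
shift cm [-0.1398  0.2565 -0.3618]
t: 4.07
tcp_pos: [0.5299, -0.2135, 0.2814]
tool_rot: [0.702, 0.092, -0.091, -0.701]
force: [-0.5, 0.5, 6.2]
finger_gap: 0.19
t 4.0667 tcp [ 0.5299 -0.2135  0.2814] F [-0.5203  0.5252  6.1685] gap 0.190451852127229 q [-0.5785  0.3989  1.5111 -0.0001  1.2296 -2.4083]
jawdir deg 104.84221549823556 down [ 0.0016 -0.0012 -1.    ]
shift cm [-0.1265  0.3427 -0.2065]
```

```bash
python3 -m jog '[[[0,0.3,0],0],[[0,0.6,0],0],[[0,1,0],0],[[0,1,0],0],[[0,1,0],0]]'
cat > arc.py <<'E'
# offsets (cm, tool axes) from the present tcp along the arc about the column to azimuth argv[1], n rows
from h import *
import sys
s=manip.sense();M=R.from_quat(s["tool_rot"]).as_matrix();p=s["tcp_pos"]
col=np.array([.7715,-.048]);d=p[:2]-col;a0=np.arctan2(d[1],d[0]);r=np.hypot(*d);a1=float(sys.argv[1]);n=int(sys.argv[2])
print("az",a0,"r",r)
for a in np.linspace(a0,a1,n+1)[1:]:
    q=np.array([*(col+r*np.array([np.cos(a),np.sin(a)])),p[2]]);print(np.round(100*M.T@(q-p),1).tolist(),end=" ")
print()
E
python3 st.py; python3 arc.py -3.127 12
```

```text
t: 4.48
tcp_pos: [0.5302, -0.2138, 0.272]
tool_rot: [0.702, 0.092, -0.091, -0.7]
force: [-1.2, 0.3, 8.9]
finger_gap: 0.195
t 4.4833 tcp [ 0.5302 -0.2138  0.272 ] F [-1.2206  0.2809  8.8713] gap 0.19507546267903636 q [-0.5786  0.4087  1.523  -0.0005  1.2068 -2.4083]
jawdir deg 104.84767445816672 down [ 0.0024 -0.0021 -1.    ]
az -2.5395696211650023 r 0.29282424273524177
[-0.4, -0.0, 1.4] [-0.8, -0.0, 2.7] [-1.1, -0.0, 4.1] [-1.4, -0.0, 5.6] [-1.6, -0.0, 7.0] [-1.7, -0.0, 8.4] [-1.7, -0.0, 9.8] [-1.7, -0.0, 11.3] [-1.6, -0.0, 12.7] [-1.4, -0.0, 14.1] [-1.1, -0.0, 15.5] [-0.8, -0.0, 16.9]
```

```bash
python3 -m jog '[[[-0.2,0,0.7],0],[[-0.4,0,1.4],0],[[-0.8,0,2.7],0],[[-1.1,0,4.1],0],[[-1.4,0,5.6],0],[[-1.6,0,7.0],0],[[-1.7,0,8.4],0],[[-1.7,0,9.8],0],[[-1.7,0,11.3],0],[[-1.6,0,12.7],0],[[-1.4,0,14.1],0],[[-1.1,0,15.5],0],[[-1,0,16.3],0],[[-0.8,0,16.9],0],[[-0.8,0,16.9],0],[[-0.8,0,16.9],0]]'
python3 st.py; python3 arc.py -3.127 1
python3 - <<'E'
from h import *
a=snap("side","s2.png");b=snap("top","t2.png")
A=cv2.resize(a["img"][150:250,155:255],None,fx=4,fy=4,interpolation=cv2.INTER_CUBIC)
B=cv2.resize(b["img"][140:240,300:400],None,fx=4,fy=4,interpolation=cv2.INTER_CUBIC)
cv2.imwrite("pics/c3.png",np.hstack([A,B]))
E
```

```text
t: 5.82
tcp_pos: [0.4781, -0.0517, 0.2717]
tool_rot: [0.702, 0.091, -0.091, -0.701]
force: [-3.9, -0.4, 10.0]
finger_gap: 0.194
t 5.8167 tcp [ 0.4781 -0.0517  0.2717] F [-3.8608 -0.3987  9.9847] gap 0.19426012525541803 q [-0.34    0.2804  1.733  -0.001   1.1276 -2.1693]
jawdir deg 104.83487340958551 down [ 0.0003 -0.0011 -1.    ]
az -3.1289641122229637 r 0.2933740569457562
[-0.0, 0.0, -0.1]
```

View pics/c3.png

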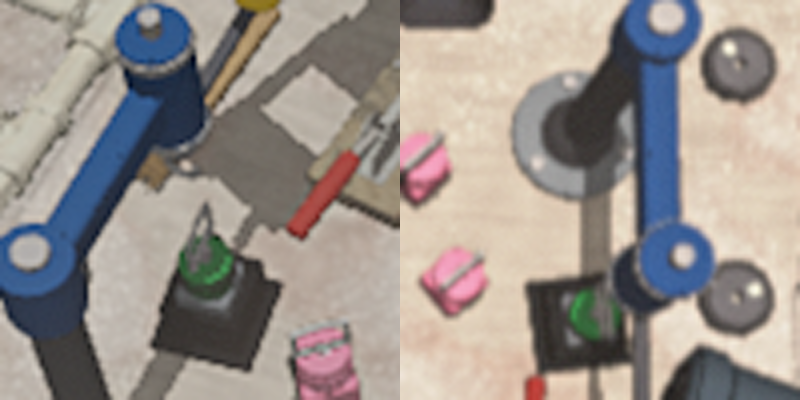

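```bash
python3 - <<'E'
from h import *
np.set_printoptions(precision=1,suppress=True)
a=load("side0.png")
for yaw in(-.2,0,.2):
  for z in(.125,.135,.145,.155,.165):
    u=np.array([np.cos(yaw),np.sin(yaw),0])*.018
    P=np.array([.602,-.0505,z]);Q=[P-u,P,P+u]
    print(yaw,z,((proj(a,Q)-[155,150])*4+2).ravel())
A=cv2.resize(a["img"][180:240,180:240],None,fx=9,fy=9,interpolation=cv2.INTER_CUBIC)
B=cv2.resize(load("top0.png")["img"][205:235,330:360],None,fx=18,fy=18,interpolation=cv2.INTER_CUBIC)[:,:260]
c=load("side0.png")
cv2.imwrite("pics/c4.png",np.hstack([A,B]))
E
python3 -m jog '[[[-0.1,0.5,0],0],[[-0.1,1.2,0],0],[[-0.1,2,0],0],[[-0.1,2.7,0],0],[[-0.1,3.2,0],0],[[-0.1,3.4,0],0],[[-0.1,3.4,0],0],[[-0.1,3.4,0],0],[[-0.1,3.4,0],0]]'; python3 st.py
```

```text
-0.2 0.125 [216.9 215.5 201.4 232.4 185.9 249.5]
-0.2 0.135 [215.4 208.2 199.9 225.2 184.2 242.3]
-0.2 0.145 [213.9 200.9 198.3 217.9 182.5 235.1]
-0.2 0.155 [212.4 193.5 196.7 210.6 180.9 227.8]
-0.2 0.165 [210.9 186.  195.1 203.1 179.1 220.5]
0 0.125 [212.8 213.4 201.4 232.4 190.  251.5]
0 0.135 [211.3 206.2 199.9 225.2 188.3 244.4]
0 0.145 [209.8 198.8 198.3 217.9 186.7 237.2]
0 0.155 [208.3 191.4 196.7 210.6 185.  229.9]
0 0.165 [206.7 183.9 195.1 203.1 183.3 222.6]
0.2 0.125 [208.3 212.1 201.4 232.4 194.5 252.8]
0.2 0.135 [206.8 204.9 199.9 225.2 192.9 245.7]
0.2 0.145 [205.2 197.5 198.3 217.9 191.3 238.5]
0.2 0.155 [203.7 190.1 196.7 210.6 189.6 231.2]
0.2 0.165 [202.1 182.6 195.1 203.1 188.  223.9]
t: 6.67
tcp_pos: [0.4782, -0.0526, 0.2377]
tool_rot: [0.702, 0.092, -0.09, -0.701]
force: [-2.5, -1.2, 9.6]
finger_gap: 0.194
t 6.6667 tcp [ 0.4782 -0.0526  0.2377] F [-2.4901 -1.1574  9.5569] gap 0.194032380031188 q [-0.3422  0.3249  1.778  -0.0005  1.0361 -2.1707]
jawdir deg 104.78146255650371 down [ 0.0023 -0.0012 -1.    ]
```

View pics/c4.png

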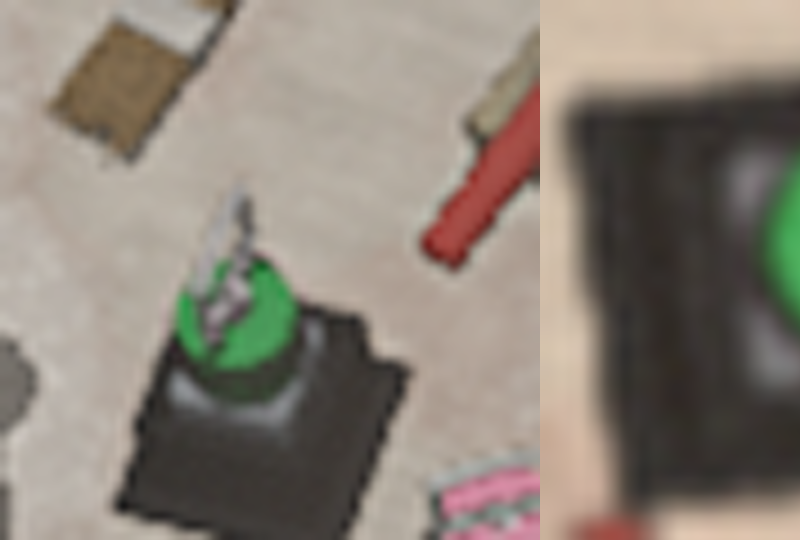

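The bail's top bar runs from (242,185) to (200,280) in the crop, so its top is roughly 0.138–0.141 m and contact should come at TCP z ≈ 0.205. I'll lower gently to feel for it.

```bash
python3 -m jog '[[[0,0.4,0],0],[[0,0.8,0],0],[[0,1.1,0],0],[[0,1.3,0],0],[[0,1.3,0],0],[[0,1.3,0],0]]'|grep -E "pos|force"
python3 -m jog '[[[0,0.1,0],0],[[0,0.2,0],0],[[0,0.3,0],0],[[0,0.4,0],0],[[0,0.4,0],0]]'|grep -E "pos|force"
python3 -m jog '[[[0,0.1,0],0],[[0,0.2,0],0],[[0,0.3,0],0],[[0,0.3,0],0],[[0,0.3,0],0]]'|grep -E "pos|force"
python3 -m jog '[[[0,0.1,0],0],[[0,0.2,0],0],[[0,0.2,0],0],[[0,0.2,0],0]]'|grep -E "pos|force"
```

```text
tcp_pos: [0.4782, -0.0526, 0.2246]
force: [-1.9, -0.6, 9.7]
tcp_pos: [0.4782, -0.0526, 0.2207]
force: [-2.1, -0.4, 9.0]
tcp_pos: [0.4782, -0.0526, 0.2177]
force: [-1.3, -1.2, 9.5]
tcp_pos: [0.4782, -0.0526, 0.2157]
force: [-1.6, -0.9, 9.8]
```

```bash
for i in 1; do python3 -m jog '[[[0,0.1,0],0],[[0,0.2,0],0],[[0,0.2,0],0],[[0,0.2,0],0]]'|grep -E "pos|force"
python3 -m jog '[[[0,0.1,0],0],[[0,0.2,0],0],[[0,0.2,0],0],[[0,0.2,0],0]]'|grep -E "pos|force"
python3 -m jog '[[[0,0.1,0],0],[[0,0.1,0],0],[[0,0.1,0],0]]'|grep -E "pos|force"; done
```

```text
tcp_pos: [0.4782, -0.0526, 0.2137]
force: [-1.7, -1.2, 9.6]
tcp_pos: [0.4782, -0.0526, 0.2117]
force: [-2.1, -0.4, 8.9]
tcp_pos: [0.4782, -0.0527, 0.2107]
force: [-1.9, -0.7, 9.4]
```

```bash
python3 -m jog '[[[0,0.1,0],0],[[0,0.1,0],0],[[0,0.1,0],0]]'|grep -E "pos|force"
```

```text
tcp_pos: [0.4782, -0.0526, 0.2097]
force: [-1.0, -0.5, 10.4]
```

```bash
python3 -m jog '[[[0,0.1,0],0],[[0,0.1,0],0],[[0,0.1,0],0]]'|grep -E "pos|force"
```

```text
tcp_pos: [0.4782, -0.0526, 0.2087]
force: [-2.5, -1.4, 9.6]
```

```bash
python3 -m jog '[[[0,0.1,0],0],[[0,0.1,0],0],[[0,0.1,0],0]]'|grep -E "pos|force"
```

```text
tcp_pos: [0.4782, -0.0526, 0.2077]
force: [-2.6, -0.7, 9.4]
```

```bash
python3 -m jog '[[[0,0.1,0],0],[[0,0.1,0],0],[[0,0.1,0],0]]'|grep -E "pos|force"
```

```text
tcp_pos: [0.4782, -0.0526, 0.2067]
force: [-1.6, -0.6, 10.3]
```

```bash
python3 -m jog '[[[0,0.1,0],0],[[0,0.1,0],0],[[0,0.1,0],0]]'|grep -E "pos|force"
```

```text
tcp_pos: [0.4782, -0.0526, 0.2057]
force: [-2.7, -0.6, 9.3]
```

```bash
python3 - <<'E'
from h import *
a=snap("side","s3.png");crop(a,175,170,255,230,9,"c5.png")
P=np.array([[.6065,-.0505,z] for z in(.139,.1425,.1455)]);print((proj(a,P)-[175,170])*9)
E
```

```text
[[257.32775026 326.42825751]
 [256.0689464  320.71202443]
 [254.98606738 315.79466673]]
```

View pics/c5.png

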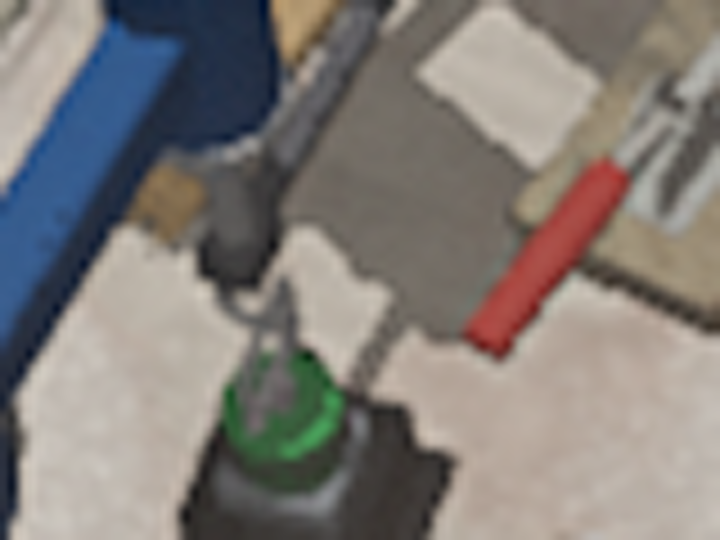

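The hook's shank is at (222,290) and its bend at about (250,325). The bail's top bar is at about (260,333), so the hook sits just above it and close to centred. I'll keep feeling downward.

```bash
python3 -m jog '[[[0,0.1,0.1],0],[[0,0.1,0.1],0],[[0,0.1,0.1],0]]'|grep -E "pos|force"
```

```text
tcp_pos: [0.4782, -0.0517, 0.2048]
force: [-1.8, -0.8, 10.4]
```

```bash
python3 -m jog '[[[0,0.1,0],0],[[0,0.1,0],0],[[0,0.1,0],0]]'|grep -E "pos|force"
```

```text
tcp_pos: [0.4782, -0.0517, 0.2037]
force: [-1.8, -1.2, 9.6]
```

```bash
python3 -m jog '[[[0,0.1,0],0],[[0,0.1,0],0],[[0,0.1,0],0]]'|grep -E "pos|force"
```

```text
tcp_pos: [0.4782, -0.0518, 0.203]
force: [-2.2, -1.4, 11.7]
```

```bash
python3 -m jog '[[[0,0.05,0],0],[[0,0.05,0],0],[[0,0.05,0],0]]'|grep -E "pos|force"
```

```text
tcp_pos: [0.4782, -0.0518, 0.2028]
force: [-3.1, -0.4, 14.7]
```

```bash
python3 -m jog '[[[0,0.05,0],0],[[0,0.05,0],0],[[0,0.05,0],0]]'|grep -E "pos|force"
```

```text
tcp_pos: [0.4782, -0.0518, 0.2027]
force: [-3.5, -0.1, 17.5]
```

Contact is clear: the force goes 9.6 → 11.7 → 14.7 → 17.5 N at TCP z ≈ 0.2030. So I'll raise 8 mm, swing back, then lower to TCP z ≈ 0.1755, which puts the nose mid-window.

```bash
python3 -m jog '[[[0,-0.3,0],0],[[0,-0.6,0],0],[[0,-0.9,0],0],[[0,-0.9,0],0],[[0,-0.9,0],0]]'|grep -E "pos|force"; python3 st.py; python3 arc.py -2.957 6
```

```text
tcp_pos: [0.4782, -0.0518, 0.211]
force: [-2.7, -1.0, 10.8]
t 12.2167 tcp [ 0.4782 -0.0518  0.211 ] F [-2.7072 -0.9765 10.8059] gap 0.1935946862858687 q [-0.3405  0.3634  1.8101 -0.0005  0.9647 -2.1688]
jawdir deg 104.77067987755945 down [ 0.0031 -0.0015 -1.    ]
az -3.1286810416362867 r 0.2933331574601532
[-0.2, 0.0, -0.8] [-0.4, 0.0, -1.6] [-0.5, 0.0, -2.5] [-0.6, 0.0, -3.3] [-0.7, 0.0, -4.1] [-0.8, 0.0, -5.0]
```

```bash
python3 -m jog '[[[-0.1,0,-0.4],0],[[-0.2,0,-0.8],0],[[-0.4,0,-1.6],0],[[-0.5,0,-2.5],0],[[-0.6,0,-3.3],0],[[-0.7,0,-4.1],0],[[-0.8,0,-4.7],0],[[-0.8,0,-5.0],0],[[-0.8,0,-5.0],0],[[-0.8,0.7,-5.0],0],[[-0.8,1.4,-5.0],0],[[-0.8,2.1,-5.0],0],[[-0.8,2.8,-5.0],0],[[-0.8,3.3,-5.0],0],[[-0.8,3.5,-5.0],0],[[-0.8,3.5,-5.0],0],[[-0.8,3.5,-5.0],0]]'|grep -E "pos|force"; python3 st.py; python3 arc.py -3.129 10; python3 - <<'E'
from h import *
a=snap("side","s4.png");crop(a,175,170,255,230,9,"c6.png")
E
```

```text
tcp_pos: [0.4834, -0.1022, 0.1756]
force: [-1.4, -0.5, 10.7]
t 13.6333 tcp [ 0.4834 -0.1022  0.1756] F [-1.3655 -0.467  10.7454] gap 0.190663158924533 q [-0.4347  0.4351  1.8161 -0.0005  0.8872 -2.2644]
jawdir deg 104.84938275993807 down [ 0.0028 -0.0017 -1.    ]
az -2.955703880642165 r 0.29316233315013407
[0.0, -0.0, 0.5] [0.1, -0.0, 1.0] [0.2, -0.0, 1.5] [0.2, -0.0, 2.0] [0.3, -0.0, 2.5] [0.4, -0.0, 3.0] [0.5, -0.0, 3.5] [0.6, -0.0, 4.0] [0.7, -0.0, 4.5] [0.8, -0.0, 5.0]
```

View pics/c6.png

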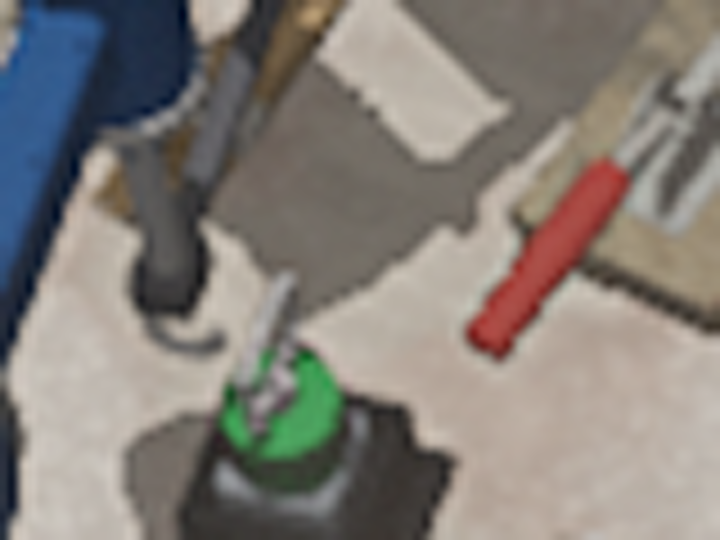

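The hook is clear of the bail, with its tip at (220,335) and the bend at (190,348); the bail is untouched at (265,330). Now I'll swing it in with force checks.

```bash
python3 -m jog '[[[0,0,0.5],0],[[0.1,0,1],0],[[0.2,0,1.5],0],[[0.2,0,2],0],[[0.3,0,2.5],0],[[0.3,0,2.5],0]]'|grep -E "pos|force"
python3 -m jog '[[[0,0,0.2],0],[[0,0,0.4],0],[[0.1,0,0.7],0],[[0.1,0,0.7],0]]'|grep -E "pos|force"
```

```text
tcp_pos: [0.4804, -0.0764, 0.176]
force: [-0.4, 0.7, 10.1]
tcp_pos: [0.4798, -0.0701, 0.1761]
force: [-1.2, -1.4, 10.5]
```

```bash
python3 -m jog '[[[0,0,0.2],0],[[0.1,0,0.4],0],[[0.2,0,0.7],0],[[0.2,0,0.7],0]]'|grep -E "pos|force"
```

```text
tcp_pos: [0.4794, -0.0629, 0.1759]
force: [-3.1, -2.0, 10.9]
```

```bash
python3 -m jog '[[[0.1,0,0.3],0],[[0.1,0,0.6],0],[[0.2,0,0.9],0],[[0.2,0,1.2],0],[[0.2,0,1.2],0],[[0.2,0,1.2],0]]'|grep -E "pos|force"; python3 arc.py -3.13 1;python3 - <<'E'
from h import *
a=snap("side","s5.png");crop(a,175,170,255,230,9,"c7.png")
E
```

```text
tcp_pos: [0.4783, -0.0506, 0.1759]
force: [-0.3, -1.5, 10.5]
az -3.132634276973908 r 0.2931985586901948
[-0.0, 0.0, -0.1]
```

View pics/c7.png

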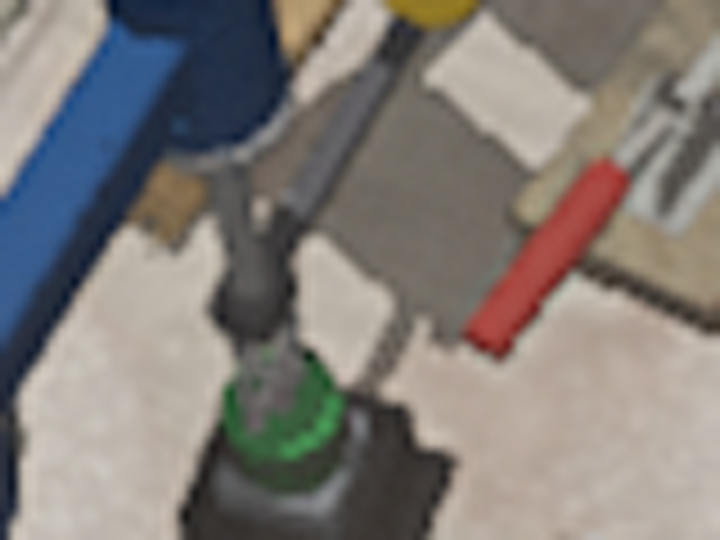

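No side force and the grip is unmoved, so the hook is inside the window. Now I'll ease up slowly.

```bash
python3 -m jog '[[[0,-0.2,0],0],[[0,-0.5,0],0],[[0,-0.8,0],0],[[0,-1.1,0],0],[[0,-1.3,0],0],[[0,-1.3,0],0]]'|grep -E "pos|force"
python3 -m jog '[[[0,-0.2,0],0],[[0,-0.4,0],0],[[0,-0.6,0],0],[[0,-0.8,0],0],[[0,-0.8,0],0],[[0,-0.8,0],0]]'|grep -E "pos|force"
```

```text
tcp_pos: [0.4783, -0.0508, 0.1892]
force: [-1.6, -0.7, 11.5]
tcp_pos: [0.4783, -0.0507, 0.1962]
force: [1.0, -1.3, 5.0]
```

```bash
python3 -m jog '[[[0,-0.2,0],0],[[0,-0.5,0],0],[[0,-0.8,0],0],[[0,-1.1,0],0],[[0,-1.4,0],0],[[0,-1.4,0],0],[[0,-1.4,0],0]]'|grep -E "pos|force"
```

```text
tcp_pos: [0.4782, -0.0504, 0.2102]
force: [3.7, -2.2, 5.4]
```

The load is taken (Fz fell from 11 to 5 N, about a 0.55 kg tool). I'll continue up.

```bash
python3 -m jog '[[[0,-0.3,0],0],[[0,-0.6,0],0],[[0,-0.9,0],0],[[0,-1.2,0],0],[[0,-1.5,0],0],[[0,-1.8,0],0],[[0,-2.0,0],0],[[0,-2.0,0],0]]'|grep -E "pos|force"
```

```text
tcp_pos: [0.4782, -0.0504, 0.2303]
force: [4.8, -2.4, 5.3]
```

```bash
python3 -m jog '[[[0,-0.3,0],0],[[0,-0.6,0],0],[[0,-0.9,0],0],[[0,-1.2,0],0],[[0,-1.5,0],0],[[0,-1.8,0],0],[[0,-2.0,0],0],[[0,-2.0,0],0]]'|grep -E "pos|force"; python3 - <<'E'
from h import *
a=snap("side","s6.png");crop(a,150,140,260,240,6,"c8.png")
E
```

```text
tcp_pos: [0.4782, -0.0504, 0.2503]
force: [5.7, -1.8, 5.6]
```

View pics/c8.png

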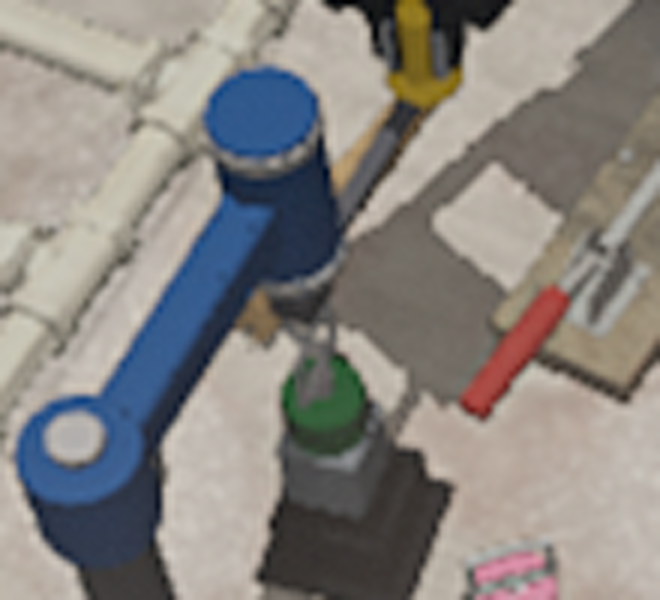

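The tool hangs on the hook at (325,400), still rising from the socket. The last stretch I'll do slowly.

```bash
python3 -m jog '[[[0,-0.3,0],0],[[0,-0.6,0],0],[[0.1,-0.9,0],0],[[0.1,-1.2,0],0],[[0.1,-1.5,0],0],[[0.1,-1.8,0],0],[[0.1,-2.1,0],0],[[0.1,-2.4,0],0],[[0.1,-2.6,0],0],[[0.1,-2.6,0],0]]'|grep -E "pos|force"
python3 -m jog '[[[0,-0.1,0],0],[[0,-0.2,0],0],[[0,-0.3,0],0],[[0,-0.3,0],0]]'|grep -E "pos|force"
```

```text
tcp_pos: [0.4782, -0.0499, 0.2759]
force: [3.3, -1.3, 4.3]
tcp_pos: [0.4782, -0.0499, 0.2784]
force: [4.6, -2.6, 4.5]
```

```bash
python3 -m jog '[[[0,-0.1,0],0],[[0,-0.2,0],0],[[0,-0.2,0],0],[[0,-0.2,0],0]]'|grep -E "pos|force"
```

```text
tcp_pos: [0.4782, -0.0498, 0.2804]
force: [4.3, -1.6, 4.6]
```

```bash
python3 -m jog '[[[0,-0.1,0],0],[[0,-0.1,0],0],[[0,-0.1,0],0]]'|grep -E "pos|force"
```

```text
tcp_pos: [0.4781, -0.0498, 0.281]
force: [5.0, -1.8, 3.1]
```

```bash
python3 -m jog '[[[0,-0.05,0],0],[[0,-0.1,0],0],[[0,-0.1,0],0]]'|grep -E "pos|force"
```

```text
tcp_pos: [0.4781, -0.0496, 0.281]
force: [7.6, -1.4, -2.9]
```

```bash
python3 -m jog '[[[0,-0.05,0],0],[[0,-0.05,0],0],[[0,-0.05,0],0]]'|grep -E "pos|force"
```

```text
tcp_pos: [0.4781, -0.0496, 0.2811]
force: [7.6, -1.1, -6.2]
```

The top stop is reached (Fz turned negative at z = 0.281). I'll relieve the force, open and rise.

```bash
python3 -m jog '[[[0,0.05,0],0],[[0,0.05,0],0],[[0,0.05,0],0]]'|grep -E "pos|force"
python3 -m jog '[[[0,0.05,0],0],[[0,0.05,0],0],[[0,0.05,0],0],[[0,0.05,0],0],[[0,0.05,0],0],[[0,0.05,0],0]]' 5 | grep -E "pos|force|gap"
python3 -m jog '[[[0,-0.5,0],0],[[0,-1.5,0],0],[[0,-3,0],0],[[0,-5,0],0],[[0,-7,0],0],[[0,-9,0],0],[[0,-11,0],0],[[0,-12,0],0],[[0,-12,0],0],[[0,-12,0],0],[[0,-12,0],0],[[0,-12,0],0]]' | grep -E "pos|force|gap|t:"
python3 - <<'E'
from h import *
a=snap("side","s7.png");b=snap("top","t7.png")
A=cv2.resize(a["img"][130:240,150:250],None,fx=4,fy=4,interpolation=cv2.INTER_CUBIC)
B=cv2.resize(b["img"][140:250,295:395],None,fx=4,fy=4,interpolation=cv2.INTER_CUBIC)
cv2.imwrite("pics/c9.png",np.hstack([A,B]))
E
```

```text
tcp_pos: [0.4781, -0.0496, 0.2811]
force: [7.5, -1.9, -3.5]
tcp_pos: [0.4773, -0.0495, 0.2816]
force: [0.9, 0.0, -1.0]
finger_gap: 0.586
t: 22.37
tcp_pos: [0.4771, -0.0496, 0.4004]
tool_rot: [-0.701, -0.09, 0.092, 0.702]
force: [0.2, 0.0, -0.5]
finger_gap: 0.585
```

View pics/c9.png

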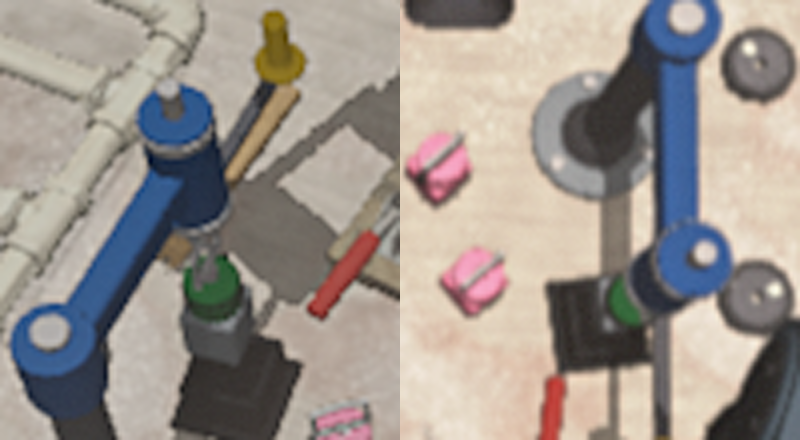

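The tool hangs below the barrel at (210,300), above the holder at (235,390). The gripper is off the handle, and the stem stands out of the barrel top again. I'll let it settle, check the heights numerically, and hand in.

```bash
python3 -m jog '[[[0,-1,0],0],[[0,-1,0],0],[[0,-1,0],0],[[0,-1,0],0],[[0,-1,0],0],[[0,-1,0],0],[[0,-1,0],0],[[0,-1,0],0],[[0,-1,0],0],[[0,-1,0],0],[[0,-1,0],0],[[0,-1,0],0]]' | grep -E "t:|force"
python3 - <<'E'
from h import *
a=load("side0.png");b=snap("side","s8.png")
P=[[.7715-.295,-.0505,.32],[.6065,-.0505,.178]]
print("expected post top, grip top (c9 px):",(proj(b,P)-[150,130])*4)
d=cv2.absdiff(load("s7.png")["img"],b["img"])[130:240,150:250];print("motion since s7: max diff",d.max(),(d.max(2)>40).sum())
workorder.sign_off()
E
```

```text
t: 23.47
tool_rot: [-0.701, -0.091, 0.091, 0.701]
force: [-0.6, -0.6, 0.2]
expected post top, grip top (c9 px): [[272.46520149  17.55185863]
 [208.00834088 276.20049359]]
motion since s7: max diff 56 18
the job is handed in; nothing more can be done
```

The nutrunner now hangs from the balancer's hook, fully retracted and clear of the holder. I handed the job in at about 23.5 s of the 64 s.

**What I did:** I gripped the yellow handle and swung the jib over the tool. Feeling for the bail took up to about 8 N on top of the spring, and its top came out at roughly 137 mm above the table. I then backed off, lowered the hook to mid-window and passed it through with almost no side force. I eased it up in small steps to the top stop, let go only there, and raised the gripper clear.

**Last checks:**
- **Retraction:** the handle top appears at (273,18) in the last crop, against (272,18) expected for full retraction.
- **Tool:** its grip appears at (210,285), against (208,276) expected. By my lift estimate its underside is about 97 mm above the table; the holder rim is at 50 mm.
- **Settling:** two side pictures about 1 s apart differed in only 18 pixels of the crop, so any remaining swing is very small.
- **Robot and bystanders:** the robot touches nothing. The pink look-alikes and the wheel-like parts by the stand look unmoved in the last crops. I did not check the packing tape again.

**What disagreed:** up to about 7.6 N of sideways force was left on the handle just before I let go. It went away on opening, with no visible effect.

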